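# Turn the seed carousel to the orange jar and hold it

## Robot

A 6-joint arm with a two-finger parallel gripper is mounted at the origin on the work surface. World frame = base frame: x ahead of the robot, y to its left, z up, the work surface at z = 0. Lengths are in m, angles in rad, forces in N, time in s.
With the tool pointing down it reaches from about 0.325 to 0.875 m from the base axis. Payload 4.4 kg.
Tool frame: the origin (TCP) lies where the fingers leave the gripper's body, on its centre line; the fingertips stand 73 mm ahead of it and the grasp point (between the pads) lies 54 mm ahead of it; z points along the fingers, y is the direction in which the jaws open and shut (so a half turn about z gives the same grasp; the last joint's range is limited). The gripper opens to 85 mm and grips with 20 to 120 N. Pads are 22 mm wide; open, the fingers measure 114 mm over their backs; the gripper's body (76 mm by 85 mm) begins 54 mm behind the grasp point. The pads swing forward as they close: fully open they stand 13 mm farther back than shut.
Start: joints at [-1.48, 0.207, 1.542, -0, 1.393, -0.15], TCP at [0.137, -0.558, 0.304] pointing down, gripper open.
Joint ranges: [-2.73, 2.73], [-0.86, 2.22], [0.23, 2.46], [-1.11, 4.25], [0.08, 2.63], [-2.82, 2.82]. Speed limits (rad/s): [2.79, 2.79, 3.14, 3.14, 3.14, 3.14].

## Interface

Orientations are given as a unit quaternion [w, x, y, z].
In Python, from bench import arm gives the robot as it stands. The module is installed in compiled form; this text tells all that it offers.
- The arm moves only by the tool send_rows, never from a script. Its argument "series" is a list of rows, each a list of 7 numbers: the shift along the world's x, y, z in m, then the turn, a rotation vector about the world's x, y, z in degrees, then the finger opening in m, from 0 to 0.0854. A call has 1 to 10 rows; each row shifts and turns the commanded pose from where the row before left it; what a row does not reach is not made up. A row lasts 1/12 s, in which the tool goes at most 41.7 mm and 7.16 degrees, less where a joint would pass 70% of its speed; a pose out of reach is approached as far as the arm can. A call with a gripper value outside its range is refused whole. The fingers move at their own pace and stop on an object; the grip force is fixed at half the most. Time passes only in rows, so rows that do not move let the fingers close. It gives the time, the measured TCP pose, the force and the opening at its end, in the units of the state.
- arm.observe(): the state, without advancing time (a new reading comes with each control period).
- arm.camera(name): name is "side" or "top" or "wrist"; returns the picture (480x640x3 uint8, blue, green, red); there is no depth.
- arm.calibration(name): a dict with "K" (3x3 intrinsics, pixels), "k1" (the pictures are not rectified: a ray, as slopes to the right and down, at radius r is drawn at 1 + k1 r^2 times it, then the intrinsics apply), "origin" and "attitude" of the camera in the world; the wrist camera has in their place "mount" (4x4, takes a point from camera to tool coordinates, whose origin is the TCP and whose axes are the flange's). Camera axes: x right, y down, z forward; pixel columns grow to the right and rows downward; lengths in m; the calibration is good to about 2 mm. A picture is of the moment at which its call begins: read the wrist's pose just before it. calibration takes no time and is no camera call.
- arm.sign_off(): hands the job in, once; it reports no verdict.
Trained networks look in the newest picture that a camera, given by its name, has taken for a name from the list of things; names that differ only in an ending like _2 or _b are one class to them, and where a whole thing is asked for, a point or a joint stands for the part that bears it (a point fixed in the world has none). Each returns a list of dicts, best first, with "confidence" (0 to 1); they miss things now and then, are a little off and sometimes report something else, mostly with a low value. They report only what shows in the picture. A call takes as long as a camera call.
- arm.search_frame(thing, camera): "position" ([x, y, z] in m, in world coordinates, good to about 4 mm: the middle of the surface that is visible of it).
- arm.pinpoint(thing, camera): "position" ([x, y, z] in m, in world coordinates, good to about 4 mm: a listed point, or the origin of a listed thing).
The state is a dict: "t": time; "joints": joint angles; "joint_vel": joint speeds; "joint_torque": joint torques, N m; "ee_pos": TCP position; "tcp_rot": TCP orientation; "ft_force": force on the tool from outside, world axes, zero at the start; "torque": the same for the moment, N m; "opening": finger opening in m.
Only numpy, scipy, OpenCV 4.12 (cv2) and the standard library are available. Lean on these libraries where they do the work, as an engineer would, in place of code of your own. Each camera call takes 0.05 s, during which the arm holds its last target.

## Task

I want to scoop seed from the orange-lidded jar: turn the seed carousel by its wooden centre knob until that jar stands at the front, squarely over the middle of the white catch tray, and keep a firm grip on the knob so that the turntable stays still - finish while still holding it there. Turn it gently so that every jar stays upright in its pocket, do not touch the jars, and leave everything else on the bench where it is.

Things in the scene. Friction and masses are not known exactly. Their poses are not given: they have to be found in the camera images.
- station: plywood baseboard of the seed carousel, 280 x 280 mm, 18 mm thick, screwed to the bench. Origin at the middle of its underside on the bench, which is also on the carousel's upright turning axis. Its -x axis points to the FRONT, where a white steel catch tray (180 mm wide, 66 mm deep, 22 mm high) is fixed along the board's front edge; y runs along the tray
- tray_middle (a point): middle of the floor of the white catch tray, 173 mm in front of the carousel's axis, 3 mm above the bench: the front of the station
- carousel (a joint): how far the round wooden deck has been turned since the start, in rad: reads 0 at the start wherever the jars then are, grows anticlockwise seen from above; free to turn endlessly either way on a bearing. The deck is 280 mm across, its floor lies 38 mm above the bench, with a lip round it (up to 52 mm) and eight pockets divided by low ribs. It turns easily (friction about 0.04 N m), does not spring back, and stays where it is left
- knob: turned wooden knob on top of the deck's centre post, on the turning axis; fixed to the deck and turns it. Round, 38 mm in diameter, its full width from 157 to 182 mm above the bench, top at 189 mm. Origin at the centre of its underside, 150 mm above the bench; z up. The jar lids round it reach 123 mm above the bench
- knob_grip (a point): point inside the knob on its axis at the height to grip it, 170 mm above the bench
- jar_orange: the marked jar: amber glass jar, 50 mm diameter, 85 mm tall with its lid, orange lid (45 mm wide) and an orange label; origin at the centre of its underside, z up; stands loose in a pocket of the carousel, 104 mm from the carousel's axis, about 0.13 kg
- jar_white: other jar on the carousel: amber glass jar, 50 mm diameter, 85 mm tall with its lid, white lid (45 mm wide) and a white paper label; origin at the centre of its underside, z up; stands loose in a pocket of the carousel, 104 mm from the carousel's axis, about 0.13 kg
- jar_green: other jar on the carousel: amber glass jar, 50 mm diameter, 85 mm tall with its lid, green lid (45 mm wide) and a white paper label; origin at the centre of its underside, z up; stands loose in a pocket of the carousel, 104 mm from the carousel's axis, about 0.13 kg
- jar_black: other jar on the carousel: amber glass jar, 50 mm diameter, 85 mm tall with its lid, black lid (45 mm wide) and a white paper label; origin at the centre of its underside, z up; stands loose in a pocket of the carousel, 104 mm from the carousel's axis, about 0.13 kg
- jar_blue: other jar on the carousel: amber glass jar, 50 mm diameter, 85 mm tall with its lid, blue lid (45 mm wide) and a white paper label; origin at the centre of its underside, z up; stands loose in a pocket of the carousel, 104 mm from the carousel's axis, about 0.13 kg
- jar_grey: other jar on the carousel: amber glass jar, 50 mm diameter, 85 mm tall with its lid, grey lid (45 mm wide) and a white paper label; origin at the centre of its underside, z up; stands loose in a pocket of the carousel, 104 mm from the carousel's axis, about 0.13 kg
- scoop: small steel seed scoop, 100 mm long, lying in the white catch tray; bystander; origin under its middle
- spray_bottle: spray bottle with a green head, 76 mm diameter, 207 mm tall, standing on the bench; bystander; origin under its middle
- seedling_pot: black pot with seedlings, 80 mm across, 110 mm tall, on the bench; bystander; origin under its middle
- spare_jar: amber jar with a white lid, 50 mm diameter, 85 mm tall, standing on the bench; bystander; origin under its middle
- trowel: hand trowel with a wooden handle, 295 mm long along its x, lying on the bench; bystander; origin under its middle
- label_pot: terracotta pot of wooden plant labels, 72 mm across, 150 mm tall, on the bench; bystander; origin under its middle

How it is judged:
By the outcome, as a careful person would: the job done as asked, in the order asked, and still so for the second after the job is handed in, while the arm keeps its last pose, push and grip.
It also fails if it takes over 54 s, if anything falls off the work surface, if the arm or the gripper's body presses on something with over 40 N, if the wrist force passes 120 N, or if a joint passes its speed limit or range.

## Working session

There is one attempt and no reset: what is moved stays moved. The work goes in short steps, Python scripts to look and compute and a tool call to move; the robot and the scene stay as the last step left them, time stands still between calls to the robot, and variables do not carry over. Pictures are saved under pics/ and viewed, and the job is handed in when it is done.

Besides the shell and the picture viewer there is one more tool, called as name(argument=value, ...), one argument or row to a line, values as JSON. send_rows: Moves the arm, as the interface text tells. Its arguments: {"type":"object","properties":{"series":{"type":"array","items":{"type":"array","items":{"type":"number"}}}},"required":["series"]}

```bash
mkdir -p pics; python3 - <<'E'
from bench import arm
import cv2
s=arm.observe();print(s)
for c in("top","side"):
    cv2.imwrite(f"pics/{c}0.png",arm.camera(c))
    for n in("knob_grip","tray_middle","jar_orange","station"):
        try:print(c,n,arm.pinpoint(n,c)[:2])
        except Exception as e:print(c,n,e)
    print(arm.calibration(c))
print(arm.observe()['t'])
E
```

```text
{'t': 0.0, 'joints': array([-1.48048912e+00,  2.07439647e-01,  1.54304605e+00,  1.61285182e-06,
        1.39351827e+00, -1.50508685e-01]), 'joint_vel': array([-0.00080659, -0.00025259, -0.00041128,  0.00013645, -0.00126725,
        0.00111347]), 'joint_torque': array([-2.58332417e-03, -3.83040547e+01, -2.91595137e+01, -4.01544758e-04,
        1.06453602e-02, -4.62226183e-06]), 'ee_pos': array([ 0.13706137, -0.55777288,  0.30267076]), 'tcp_rot': array([-1.20508623e-03,  9.92759013e-01,  1.20116979e-01,  3.70789215e-05]), 'ft_force': array([-0.17489063, -0.15636763,  0.09364881]), 'torque': array([0.02821696, 0.01266941, 0.02018004]), 'opening': 0.0854694829351394}
top knob_grip [{'position': [0.5677, 0.0316, 0.1685], 'confidence': 0.67}]
top tray_middle [{'position': [0.3897, 0.0186, 0.0015], 'confidence': 0.57}]
top jar_orange [{'position': [0.6636, 0.0543, 0.0406], 'confidence': 0.88}]
top station []
{'K': array([[620.47140905,   0.        , 316.39568491],
       [  0.        , 620.47140905, 247.85841126],
       [  0.        ,   0.        ,   1.        ]]), 'k1': 0.026784692088229357, 'origin': array([0.21471876, 0.03450306, 1.68659448]), 'attitude': array([ 0.07283109, -0.67828477,  0.72714761, -0.07669265])}
side knob_grip [{'position': [0.5578, 0.0291, 0.1696], 'confidence': 0.62}]
side tray_middle [{'position': [0.3896, 0.017, -0.0002], 'confidence': 0.73}]
side jar_orange [{'position': [0.6648, 0.0497, 0.041], 'confidence': 0.58}, {'position': [0.5603, 0.0312, 0.148], 'confidence': 0.24}]
side station []
{'K': array([[518.09813169,   0.        , 323.20510202],
       [  0.        , 518.09813169, 236.51014245],
       [  0.        ,   0.        ,   1.        ]]), 'k1': -0.1019356249323931, 'origin': array([ 0.47385247, -0.9282027 ,  1.16455918]), 'attitude': array([-0.36449825,  0.93095919, -0.01424076,  0.01591251])}
0.5
```

View pics/top0.png

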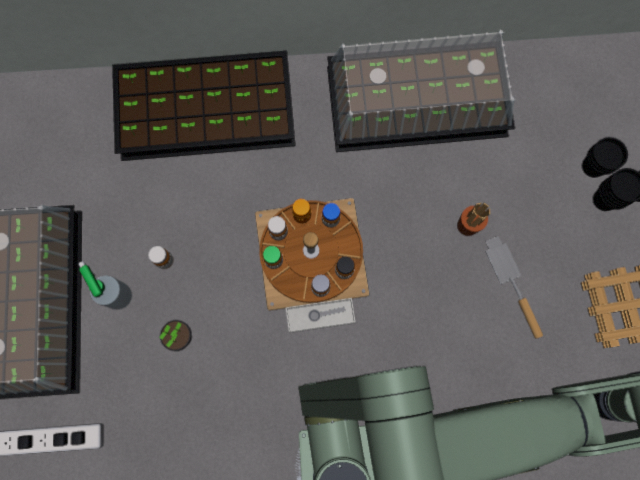

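View pics/side0.png

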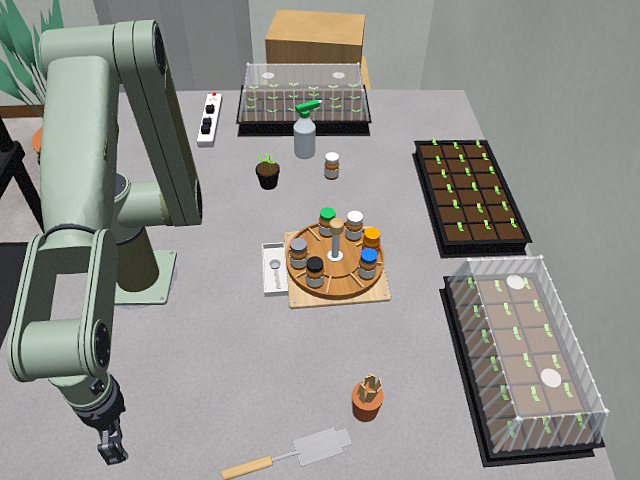

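```bash
python3 - <<'E'
import cv2
a=cv2.imread('pics/top0.png')[185:340,235:395]
cv2.imwrite('pics/topz.png',cv2.resize(a,None,fx=5,fy=3.87*5/3.87,interpolation=cv2.INTER_CUBIC)[:,:])
a=cv2.imread('pics/side0.png')[195:315,250:400]
cv2.imwrite('pics/sidez.png',cv2.resize(a,None,fx=5,fy=5,interpolation=cv2.INTER_CUBIC))
E
```

```text
(no output)
```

View pics/topz.png

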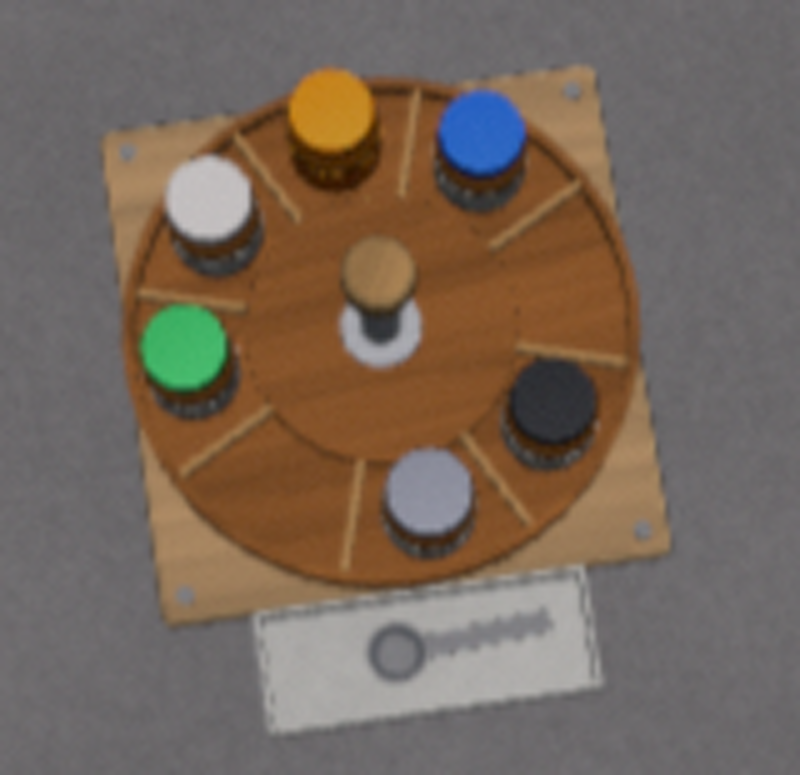

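View pics/sidez.png

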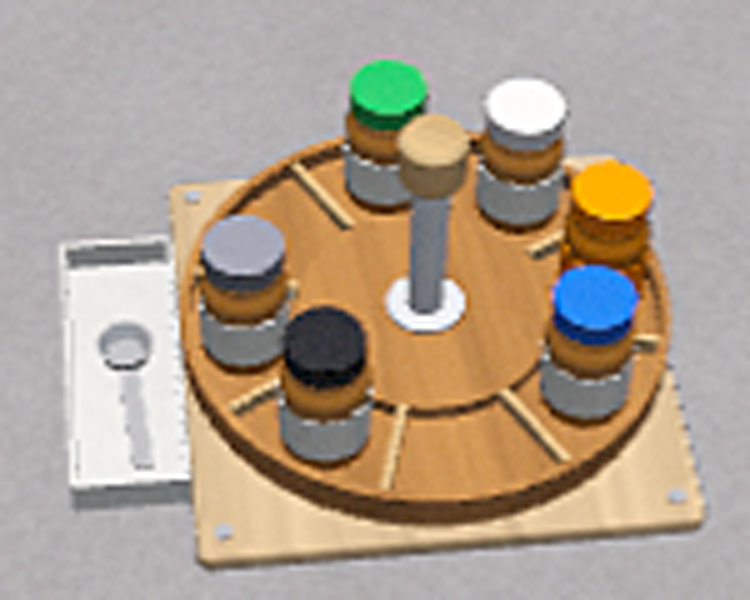

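```bash
cat > h.py <<'E'
import numpy as np
from scipy.spatial.transform import Rotation as R
from scipy.optimize import least_squares
from bench import arm
def ray(c,uv,o=None,M=None):
    d=arm.calibration(c);K=d['K'];k=d['k1']
    p=(np.asarray(uv,float)-K[:2,2])/[K[0,0],K[1,1]]
    q=p.copy()
    for _ in range(20):q=p/(1+k*(q**2).sum(-1,keepdims=True))
    v=np.concatenate([q,np.ones((len(q),1))],1)
    if M is None:
        w,x,y,z=d['attitude'];M=R.from_quat([x,y,z,w]).as_matrix();o=d['origin']
    return np.asarray(o),v@M.T
def onz(c,uv,z,o=None,M=None):
    o,v=ray(c,uv,o,M);return (o+v*((z-o[2])/v[:,2])[:,None])[:,:2]
def fitlids(P,idx,r=.104):
    f=lambda a:np.r_[(P[:,0]-a[0]-r*np.cos(a[2]+idx*np.pi/4)),(P[:,1]-a[1]-r*np.sin(a[2]+idx*np.pi/4))]
    c=P.mean(0);a0=np.arctan2(P[0,1]-.03,P[0,0]-.56)
    s=least_squares(f,[.56,.03,a0]);return s.x,f(s.x)
E
python3 - <<'E'
from h import *
T=lambda a,o:(np.array(a,float)+.5)/5-.5+o
to=[235,185];so=[250,195]
lt=T([(332,110),(482,133),(209,199),(184,347),(553,402),(429,491)],to)
ls=T([(612,190),(596,300),(526,107),(389,88),(326,342),(243,246)],so)
idx=np.array([0,-1,1,2,-3,-4])
for c,l in(("top",lt),("side",ls)):
    P=onz(c,l,.123);a,res=fitlids(P,idx);print(c,a,np.degrees(a[2]),np.round(res,4))
    print(P[0])
ct=onz("top",T([(104,138),(594,68),(670,550),(168,625)],to),.018)
print("corners",ct,ct.mean(0))
for q in(ct,onz("top",T([(126,152),(572,90),(643,530),(184,595)],to),.018)):
    e=[q[0]-q[3],q[1]-q[2]];print("yaw x",[np.degrees(np.arctan2(v[1],v[0])) for v in e]," y",[np.degrees(np.arctan2(-v[0],v[1])) for v in(q[0]-q[1],q[3]-q[2])],[np.linalg.norm(v) for v in e],q.mean(0))
q=onz("side",T([(170,186),(703,525),(203,560)],so),.018);print(q,"ctr",(q[0]+q[1])/2)
q=onz("side",T([(192,195),(676,496),(223,531)],so),.0185);print("ctr",(q[0]+q[1])/2,[np.degrees(np.arctan2(v[1],v[0])) for v in(q[1]-q[2],)],[np.degrees(np.arctan2(-v[0],v[1])) for v in(q[0]-q[2],)])
print("knob",onz("top",T([(379,272)],to),.187), onz("side",T([(433,145)],so),.187))
# tray outer corners top rim z=.022
q=onz("top",T([(255,615),(585,570),(602,685),(273,732)],to),.022);print("tray",q,q.mean(0))
E
```

```text
top [0.56063554 0.02855011 0.17501283] 10.027496507558935 [ 0.0004 -0.0003 -0.0003 -0.0001 -0.0005  0.0008 -0.      0.0004 -0.0003
 -0.0002  0.0003 -0.0002]
[0.66341153 0.04665546]
side [0.56433407 0.02681975 0.17784954] 10.190028208473876 [-0.0004 -0.0002  0.      0.0003  0.0001  0.0001  0.0013 -0.001   0.
 -0.0001 -0.0008  0.0006]
[0.66631005 0.04648086]
corners [[ 0.68622893  0.17518279]
 [ 0.7076338  -0.10035434]
 [ 0.43418486 -0.11917129]
 [ 0.41247905  0.15399196]] [0.56013166 0.02741228]
yaw x [np.float64(4.426408589713709), np.float64(3.936510798837302)]  y [np.float64(4.442053226262513), np.float64(4.543229284468648)] [np.float64(0.2745688378238534), np.float64(0.2740956099907768)] [0.56013166 0.02741228]
yaw x [np.float64(4.322480401113663), np.float64(4.233124949402866)]  y [np.float64(4.208360285946082), np.float64(4.117899832448203)] [np.float64(0.2499716397034138), np.float64(0.25036699626445047)] [0.56179727 0.02882783]
[[ 0.41680551  0.15346029]
 [ 0.71013311 -0.10640345]
 [ 0.43807945 -0.12259537]] ctr [0.56346931 0.02352842]
ctr [0.56388176 0.02920562] [np.float64(3.9797098302765335)] [np.float64(4.264864334846725)]
knob [[0.56022554 0.02824732]] [[0.56315654 0.0209424 ]]
tray [[ 0.41411491  0.10677228]
 [ 0.42601885 -0.07215997]
 [ 0.3637911  -0.07619407]
 [ 0.35106603  0.10085525]] [0.38874772 0.01481837]
```

send_rows(
  series=[
    [0.01,0.0138,0,0,0,0,0.085],
    [0.02,0.0276,0,0,0,0,0.085],
    [0.024,0.033,0,0,0,0,0.085],
    [0.024,0.033,0,0,0,0,0.085],
    [0.024,0.033,0,0,0,0,0.085],
    [0.024,0.033,0,0,0,0,0.085],
    [0.024,0.033,0,0,0,0,0.085],
    [0.024,0.033,0,0,0,0,0.085],
    [0.024,0.033,0,0,0,0,0.085],
    [0.024,0.033,0,0,0,0,0.085],
  ],
)

```text
t: 1.33
ee_pos: [0.3599, -0.2513, 0.3043]
tcp_rot: [0.0, 0.993, 0.12, 0.0]
ft_force: [1.0, -0.9, 0.1]
opening: 0.0849
```

send_rows(
  series=[
    [0.024,0.033,0,0,0,0,0.085],
    [0.024,0.033,0,0,0,0,0.085],
    [0.024,0.033,0,0,0,0,0.085],
    [0.024,0.033,0,0,0,0,0.085],
    [0.024,0.033,0,0,0,0,0.085],
    [0.024,0.033,0,0,0,0,0.085],
    [0.024,0.033,0,0,0,0,0.085],
    [0.02,0.0276,0,0,0,0,0.085],
    [0.015,0.022,0,0,0,0,0.085],
    [0,0,0,0,0,0,0.085],
  ],
)

```text
t: 2.17
ee_pos: [0.5641, 0.0316, 0.3039]
tcp_rot: [-0.001, 0.992, 0.123, 0.001]
ft_force: [0.1, -0.3, 1.0]
opening: 0.0851
```

```bash
python3 - <<'E'
from h import *
import cv2
s=arm.observe();print(s)
cv2.imwrite("pics/w1.png",arm.camera("wrist"))
cv2.imwrite("pics/s1.png",arm.camera("side"))
print(arm.pinpoint("knob_grip","wrist"),arm.pinpoint("knob_grip","side"))
print(arm.calibration("wrist"))
E
```

```text
{'t': 2.1667, 'joints': array([-0.09807327,  0.1845339 ,  1.5675806 ,  0.00220383,  1.38779065,
        1.2264756 ]), 'joint_vel': array([-0.06222336, -0.0353121 ,  0.05385822, -0.05998797,  0.02691515,
       -0.05129915]), 'joint_torque': array([  1.04783647, -36.77632213, -29.10552621,   0.21450253,
        -0.0407466 ,   0.27202114]), 'ee_pos': array([0.56414834, 0.03164028, 0.30392745]), 'tcp_rot': array([-8.72165026e-04,  9.92453404e-01,  1.22614656e-01,  1.06095078e-03]), 'ft_force': array([ 0.10832044, -0.33508473,  0.9613239 ]), 'torque': array([-0.03290029, -0.01095674, -0.02098491]), 'opening': 0.08506346762635113}
[{'position': [0.5584, 0.0307, 0.1698], 'confidence': 0.84}, {'position': [0.6649, 0.05, 0.039], 'confidence': 0.64}] [{'position': [0.5627, 0.0337, 0.1705], 'confidence': 0.7}]
{'K': array([[432.66205855,   0.        , 318.42879396],
       [  0.        , 432.66205855, 241.10828208],
       [  0.        ,   0.        ,   1.        ]]), 'k1': 0.033454492096644084, 'mount': array([[-4.07958758e-04, -9.44965180e-01, -3.27170661e-01,
         8.41268447e-02],
       [ 9.99999916e-01, -3.77222773e-04, -1.57399012e-04,
        -6.03210015e-04],
       [ 2.53203618e-05, -3.27170698e-01,  9.44965255e-01,
        -7.04756632e-02],
       [ 0.00000000e+00,  0.00000000e+00,  0.00000000e+00,
         1.00000000e+00]])}
```

View pics/w1.png

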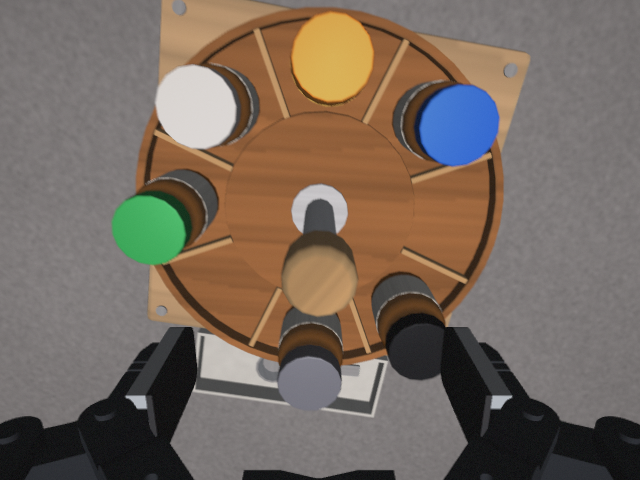

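View pics/s1.png

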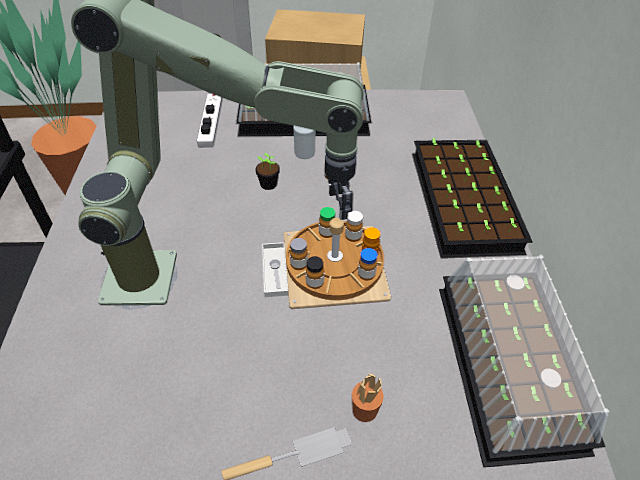

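```bash
cat >> h.py <<'E'
def wristpose(s):
    w,x,y,z=s['tcp_rot'];Rt=R.from_quat([x,y,z,w]).as_matrix();m=arm.calibration('wrist')['mount']
    return s['ee_pos']+Rt@m[:3,3],Rt@m[:3,:3]
E
python3 - <<'E'
from h import *
s=arm.observe();print(s['ee_pos'],s['tcp_rot'])
s=dict(ee_pos=np.array([.56415,.03164,.30393]),tcp_rot=np.array([-8.7e-4,.99245,.12261,1.06e-3]))
o,M=wristpose(s)
P=onz('wrist',[(332,57),(458,124),(197,107),(151,229),(416,346),(310,382)],.123,o,M)
a,r=fitlids(P,np.array([0,-1,1,2,-3,-4]));print(a,np.degrees(a[2]),np.round(r,4))
print('knob',onz('wrist',[(320,279)],.186,o,M), 'ring',onz('wrist',[(320,211)],.039,o,M))
q=onz('wrist',[(180,7),(511,70),(161,310)],.0185,o,M)
print('screws',q,'ctr',(q[1]+q[2])/2,[np.degrees(np.arctan2(v[1],v[0])) for v in(q[0]-q[2],)],[np.degrees(np.arctan2(-v[0],v[1])) for v in(q[0]-q[1],)])
E
```

```text
[0.56163631 0.02693278 0.30370467] [ 2.02033084e-04  9.92790236e-01  1.19863883e-01 -3.93988092e-04]
[0.56271814 0.03196154 0.17919375] 10.267045512783792 [-0.001  -0.0005 -0.0007  0.0001  0.0021  0.     -0.0004  0.0003 -0.0013
 -0.002   0.0042 -0.0008]
knob [[0.56424791 0.03173558]] ring [[0.55851773 0.02999884]]
screws [[ 0.67655298  0.1645346 ]
 [ 0.69520273 -0.08490633]
 [ 0.42678263  0.14701552]] ctr [0.56099268 0.03105459] [np.float64(4.012198425138014)] [np.float64(4.27583165922592)]
```

```bash
python3 - <<'E'
from h import *
import cv2
s=arm.observe();print(s['ee_pos'],s['joint_vel'].round(4))
im=arm.camera("wrist");cv2.imwrite("pics/w2.png",im)
np.savez('w2.npz',p=s['ee_pos'],r=s['tcp_rot'])
print(arm.pinpoint("knob_grip","wrist")[:1])
E
```

```text
[0.56163631 0.02693278 0.30370467] [-0.018  -0.0101  0.0066  0.0023 -0.0017  0.0014]
[{'position': [0.5583, 0.0299, 0.1707], 'confidence': 0.97}]
```

View pics/w2.png

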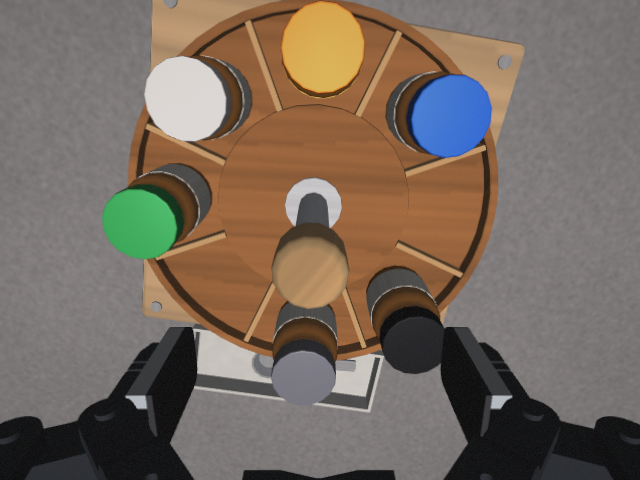

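```bash
python3 - <<'E'
from h import *
d=np.load('w2.npz');s=dict(ee_pos=d['p'],tcp_rot=d['r'])
o,M=wristpose(s)
P=onz('wrist',[(323,49),(451,115),(186,99),(141,222),(412,338),(304,377)],.123,o,M)
a,r=fitlids(P,np.array([0,-1,1,2,-3,-4]));print(a,np.degrees(a[2]),np.round(r,4))
print('knob',onz('wrist',[(310,270)],.184,o,M), 'ring',onz('wrist',[(313,205)],.039,o,M))
q=onz('wrist',[(170,1),(505,62),(155,307)],.0185,o,M)
print('ctr',(q[1]+q[2])/2,[np.degrees(np.arctan2(v[1],v[0])) for v in(q[0]-q[2],)],[np.degrees(np.arctan2(-v[0],v[1])) for v in(q[0]-q[1],)])
print(arm.observe()['ee_pos'])
E
```

```text
[0.56313852 0.03221591 0.18027895] 10.329222761876306 [-0.0017 -0.0006 -0.0009  0.0006  0.0032 -0.0006 -0.0008 -0.0001 -0.0008
 -0.0011  0.0036 -0.0006]
knob [[0.56406241 0.03228046]] ring [[0.55882111 0.03127716]]
ctr [0.56073549 0.03178368] [np.float64(4.044140582962195)] [np.float64(4.451435547457721)]
[0.56157757 0.02647834 0.303907  ]
```

send_rows(
  series=[
    [0.0005,0.001,-0.01,0,0,0,0.085],
    [0.0005,0.001,-0.015,0,0,0,0.085],
    [0,0.001,-0.01,0,0,0,0.085],
    [0,0,-0.005,0,0,0,0.085],
    [0,0,0,0,0,0,0.085],
    [0,0,0,0,0,0,0.085],
  ],
)

```text
t: 2.97
ee_pos: [0.5629, 0.0304, 0.2635]
tcp_rot: [-0.0, 0.993, 0.12, -0.0]
ft_force: [0.1, -0.0, 1.1]
opening: 0.0854
```

```bash
python3 - <<'E'
from h import *
import cv2
s=arm.observe();print(s['ee_pos'],s['joint_vel'].round(4))
im=arm.camera("wrist");cv2.imwrite("pics/w3.png",im)
np.savez('w3.npz',p=s['ee_pos'],r=s['tcp_rot'])
print(arm.pinpoint("knob_grip","wrist")[:1])
E
```

```text
[0.56285186 0.03036708 0.263458  ] [ 0.0025 -0.0135 -0.0206  0.002   0.0021  0.0012]
[{'position': [0.5576, 0.0313, 0.1684], 'confidence': 0.77}]
```

View pics/w3.png

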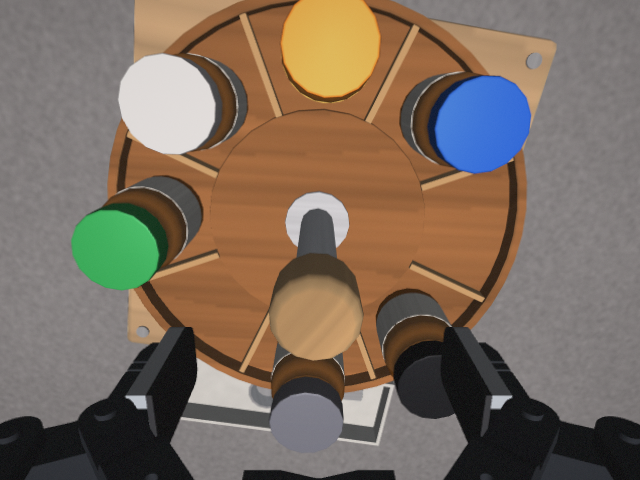

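```bash
python3 - <<'E'
from h import *
import cv2
d=np.load('w3.npz');s=dict(ee_pos=d['p'],tcp_rot=d['r'])
o,M=wristpose(s)
# predicted outline of knob cyl for candidates
w,x,y,z=d['r'];Rt=R.from_quat([x,y,z,w]).as_matrix()
print('knob',onz('wrist',[(316,311)],.184,o,M)-d['p'][:2], 'toolx',Rt[:2,0],'tooly',Rt[:2,1])
print('ring',onz('wrist',[(318,222)],.039,o,M))
c=arm.calibration('wrist');K=c['K']
def proj(P):
    q=(P-o)@M;q=q[:,:2]/q[:,2:];q=q*(1+c['k1']*(q**2).sum(1,keepdims=True));return q*[K[0,0],K[1,1]]+K[:2,2]
im=cv2.imread('pics/w3.png')
t=np.linspace(0,2*np.pi,60)
for z,r in((.182,.019),(.157,.019)):
    p=proj(np.c_[.563+r*np.cos(t),.0315+r*np.sin(t),0*t+z]).astype(np.int32)
    cv2.polylines(im,[p],True,(0,255,0),1)
    print(p.min(0),p.max(0))
cv2.imwrite('pics/w3o.png',cv2.resize(im[230:430,220:420],None,fx=3,fy=3))
E
```

```text
knob [[0.0029601  0.00238105]] toolx [0.97122855 0.23814754] tooly [ 0.23814735 -0.97122898]
ring [[0.55889146 0.03044864]]
[269 271] [365 356]
[275 248] [359 325]
```

View pics/w3o.png

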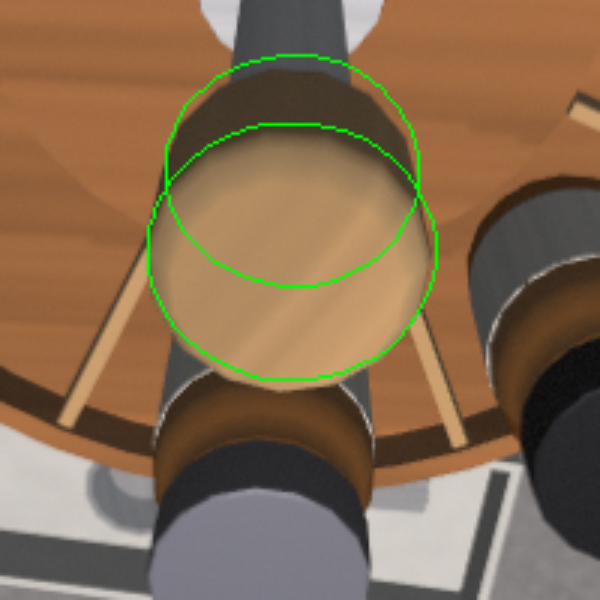

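send_rows(
  series=[
    [-0.0005,0.0005,-0.008,0,0,0,0.085],
    [-0.0005,0.0005,-0.014,0,0,0,0.085],
    [0,0,-0.012,0,0,0,0.085],
    [0,0,-0.007,0,0,0,0.085],
    [0,0,0,0,0,0,0.085],
    [0,0,0,0,0,0,0.085],
  ],
)

```text
t: 3.57
ee_pos: [0.5618, 0.0316, 0.2222]
tcp_rot: [-0.0, 0.993, 0.12, -0.001]
ft_force: [0.5, -0.0, -1.1]
opening: 0.0849
```

```bash
python3 - <<'E'
from h import *
import cv2
s=arm.observe();print(s['ee_pos'],s['ft_force'],s['joints'])
cv2.imwrite("pics/w4.png",arm.camera("wrist"))
E
```

```text
[0.56178969 0.03164231 0.2221542 ] [ 0.46964867 -0.01936693 -1.11361427] [-9.75421312e-02  2.61366932e-01  1.65254818e+00  1.39930029e-05
  1.22913838e+00  1.23241210e+00]
```

View pics/w4.png

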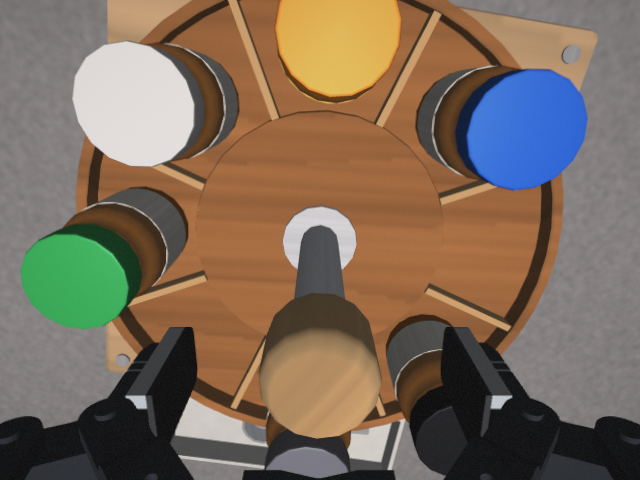

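send_rows(
  series=[
    [0,0,0,0,0,0,0.06],
    [0,0,0,0,0,0,0.05],
    [0,0,0,0,0,0,0.044],
    [0,0,0,0,0,0,0.04],
    [0,0,0,0,0,0,0.037],
    [0,0,0,0,0,0,0.034],
    [0,0,0,0,0,0,0.03],
    [0,0,0,0,0,0,0.02],
    [0,0,0,0,0,0,0.02],
  ],
)

```text
t: 4.37
ee_pos: [0.5624, 0.0315, 0.2236]
tcp_rot: [0.0, 0.993, 0.12, 0.0]
ft_force: [-1.6, -0.3, 6.6]
opening: 0.037
```

```bash
python3 - <<'E'
from h import *
import cv2
s=arm.observe();print(s['ee_pos'],s['ft_force'],s['torque'],s['opening'])
cv2.imwrite("pics/w5.png",arm.camera("wrist"))
E
```

```text
[0.56237379 0.03151618 0.22360646] [-1.62801113 -0.3104052   6.64016562] [-0.10776794  0.27000813 -0.0310765 ] 0.03701050291022949
```

View pics/w5.png

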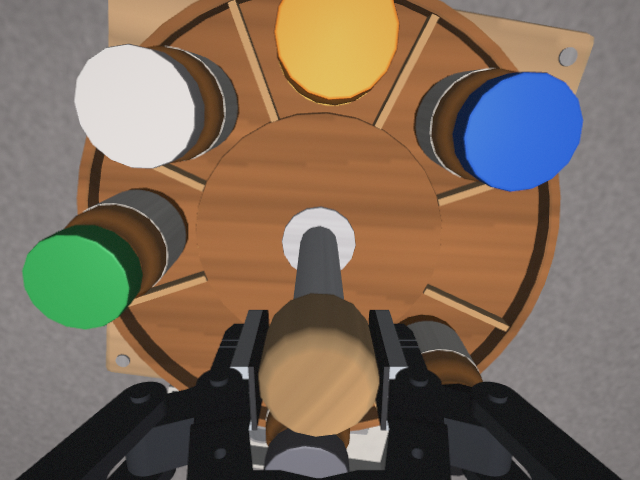

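send_rows(
  series=[
    [0,0,0,0,0,0,0.01],
    [0,0,0,0,0,0.5,0.01],
    [0,0,0,0,0,1,0.01],
    [0,0,0,0,0,1.5,0.01],
    [0,0,0,0,0,2,0.01],
    [0,0,0,0,0,2,0.01],
    [0,0,0,0,0,2,0.01],
    [0,0,0,0,0,2,0.01],
    [0,0,0,0,0,2,0.01],
    [0,0,0,0,0,2,0.01],
  ],
)

```text
t: 5.25
ee_pos: [0.5624, 0.0316, 0.2236]
tcp_rot: [0.0, 0.968, 0.249, 0.0]
ft_force: [-1.4, 0.2, 5.5]
opening: 0.0368
```

send_rows(
  series=[
    [0,0,0,0,0,2,0.01],
    [0,0,0,0,0,2,0.01],
    [0,0,0,0,0,2,0.01],
    [0,0,0,0,0,2,0.01],
    [0,0,0,0,0,2,0.01],
    [0,0,0,0,0,2,0.01],
    [0,0,0,0,0,1.5,0.01],
    [0,0,0,0,0,1,0.01],
    [0,0,0,0,0,0.5,0.01],
    [0,0,0,0,0,0,0.01],
  ],
)

```text
t: 6.08
ee_pos: [0.5623, 0.0316, 0.2236]
tcp_rot: [0.0, 0.928, 0.373, 0.0]
ft_force: [-1.1, 0.2, 5.7]
opening: 0.0367
```

```bash
cat > ck.py <<'E'
from h import *
import cv2,sys
n=sys.argv[1]
s=arm.observe();print(s['t'],s['ee_pos'],s['ft_force'].round(2),s['torque'].round(3),s['opening'],s['joints'].round(3))
w,x,y,z=s['tcp_rot'];m=R.from_quat([x,y,z,w]).as_matrix();print('tooly deg',np.degrees(np.arctan2(m[1,1],m[0,1])), 'z',m[:,2])
np.savez(f'{n}.npz',p=s['ee_pos'],r=s['tcp_rot'])
for c in('wrist','side','top'):cv2.imwrite(f"pics/{c}_{n}.png",arm.camera(c))
a=cv2.imread(f'pics/side_{n}.png')[195:315,250:400];a=cv2.resize(a,None,fx=5,fy=5,interpolation=cv2.INTER_CUBIC)
cv2.imwrite(f'pics/sz_{n}.png',a)
a=cv2.imread(f'pics/top_{n}.png')[185:340,235:395];cv2.imwrite(f'pics/tz_{n}.png',cv2.resize(a,None,fx=5,fy=5,interpolation=cv2.INTER_CUBIC))
E
python3 ck.py a
```

```text
6.0833 [0.56231148 0.03164316 0.22361379] [-1.11  0.18  5.74] [-0.02   0.225  0.081] 0.036655848197502276 [-0.098  0.26   1.651  0.     1.23   0.708]
tooly deg -46.179627747208045 z [ 7.27926614e-04  8.47244785e-05 -9.99999731e-01]
```

View pics/wrist_a.png

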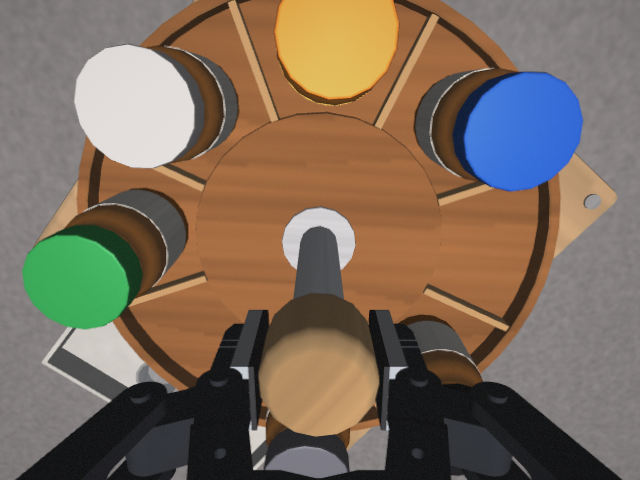

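View pics/sz_a.png

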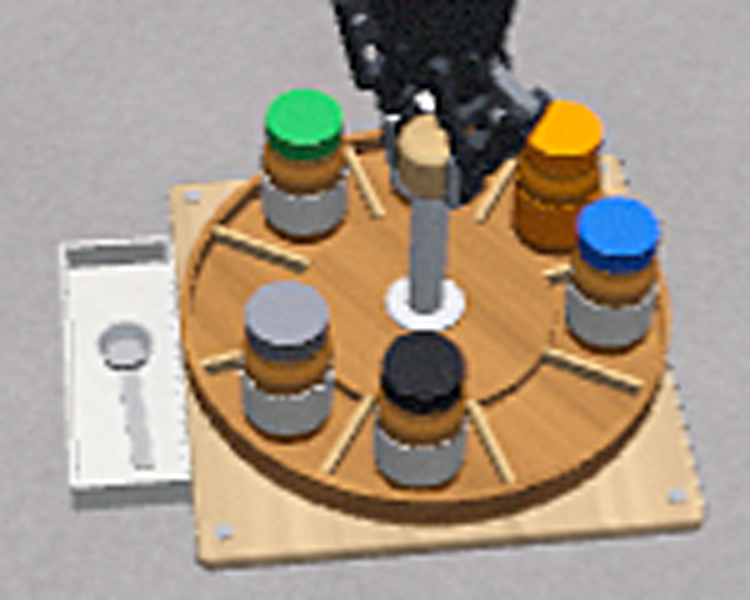

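send_rows(
  series=[
    [0,0,0,0,0,0.5,0.01],
    [0,0,0,0,0,1,0.01],
    [0,0,0,0,0,1.5,0.01],
    [0,0,0,0,0,2,0.01],
    [0,0,0,0,0,2.5,0.01],
    [0,0,0,0,0,2.5,0.01],
    [0,0,0,0,0,2.5,0.01],
    [0,0,0,0,0,2.5,0.01],
    [0,0,0,0,0,2.5,0.01],
    [0,0,0,0,0,2.5,0.01],
  ],
)

```text
t: 7.07
ee_pos: [0.5622, 0.0317, 0.2236]
tcp_rot: [0.0, 0.848, 0.529, 0.0]
ft_force: [-2.6, 1.4, 6.1]
opening: 0.0368
```

send_rows(
  series=[
    [0,0,0,0,0,2.5,0.01],
    [0,0,0,0,0,2.5,0.01],
    [0,0,0,0,0,2.5,0.01],
    [0,0,0,0,0,2.5,0.01],
    [0,0,0,0,0,2.5,0.01],
    [0,0,0,0,0,2.5,0.01],
    [0,0,0,0,0,2.5,0.01],
    [0,0,0,0,0,2.5,0.01],
    [0,0,0,0,0,2.5,0.01],
    [0,0,0,0,0,2.5,0.01],
  ],
)

```text
t: 7.9
ee_pos: [0.5621, 0.0317, 0.2236]
tcp_rot: [-0.0, 0.714, 0.7, 0.0]
ft_force: [-2.5, 0.5, 5.7]
opening: 0.037
```

send_rows(
  series=[
    [0,0,0,0,0,2.5,0.01],
    [0,0,0,0,0,2.5,0.01],
    [0,0,0,0,0,2.5,0.01],
    [0,0,0,0,0,2.5,0.01],
    [0,0,0,0,0,2.5,0.01],
    [0,0,0,0,0,2.5,0.01],
    [0,0,0,0,0,2.5,0.01],
    [0,0,0,0,0,2.5,0.01],
    [0,0,0,0,0,2.5,0.01],
    [0,0,0,0,0,2.5,0.01],
  ],
)

```text
t: 8.73
ee_pos: [0.562, 0.0317, 0.2236]
tcp_rot: [-0.0, 0.545, 0.838, 0.0]
ft_force: [-3.4, 0.1, 6.6]
opening: 0.0368
```

send_rows(
  series=[
    [0,0,0,0,0,2.5,0.01],
    [0,0,0,0,0,2.5,0.01],
    [0,0,0,0,0,2.5,0.01],
    [0,0,0,0,0,2.5,0.01],
    [0,0,0,0,0,2.5,0.01],
    [0,0,0,0,0,2.5,0.01],
    [0,0,0,0,0,2.5,0.01],
    [0,0,0,0,0,2.5,0.01],
    [0,0,0,0,0,2.5,0.01],
    [0,0,0,0,0,2.5,0.01],
  ],
)

```text
t: 9.57
ee_pos: [0.5618, 0.0317, 0.2236]
tcp_rot: [-0.0, 0.351, 0.936, 0.0]
ft_force: [-2.7, -0.6, 6.5]
opening: 0.0369
```

send_rows(
  series=[
    [0,0,0,0,0,2.5,0.01],
    [0,0,0,0,0,2.5,0.01],
    [0,0,0,0,0,2.5,0.01],
    [0,0,0,0,0,2.5,0.01],
    [0,0,0,0,0,2.5,0.01],
    [0,0,0,0,0,2.5,0.01],
    [0,0,0,0,0,2.5,0.01],
    [0,0,0,0,0,2.5,0.01],
    [0,0,0,0,0,2.5,0.01],
    [0,0,0,0,0,2.5,0.01],
  ],
)

```text
t: 10.4
ee_pos: [0.5618, 0.0315, 0.2236]
tcp_rot: [-0.0, 0.14, 0.99, -0.0]
ft_force: [-3.0, 0.5, 7.5]
opening: 0.0367
```

send_rows(
  series=[
    [0,0,0,0,0,2.5,0.01],
    [0,0,0,0,0,2.5,0.01],
    [0,0,0,0,0,2.5,0.01],
    [0,0,0,0,0,2.5,0.01],
    [0,0,0,0,0,2.5,0.01],
    [0,0,0,0,0,2,0.01],
    [0,0,0,0,0,1.5,0.01],
    [0,0,0,0,0,1,0.01],
    [0,0,0,0,0,0.5,0.01],
    [0,0,0,0,0,0,0.01],
  ],
)

```text
t: 11.23
ee_pos: [0.5618, 0.0314, 0.2236]
tcp_rot: [-0.0, -0.011, 1.0, -0.0]
ft_force: [-3.1, -1.6, 6.3]
opening: 0.0366
```

```bash
python3 ck.py b
```

```text
11.2333 [0.56175055 0.03144693 0.22356487] [-3.09 -1.55  6.31] [0.091 0.546 0.047] 0.03655908879962435 [-0.098  0.259  1.652 -0.     1.231 -1.691]
tooly deg 91.31721024897523 z [-9.89369102e-04 -2.23727362e-04 -9.99999486e-01]
```

View pics/wrist_b.png

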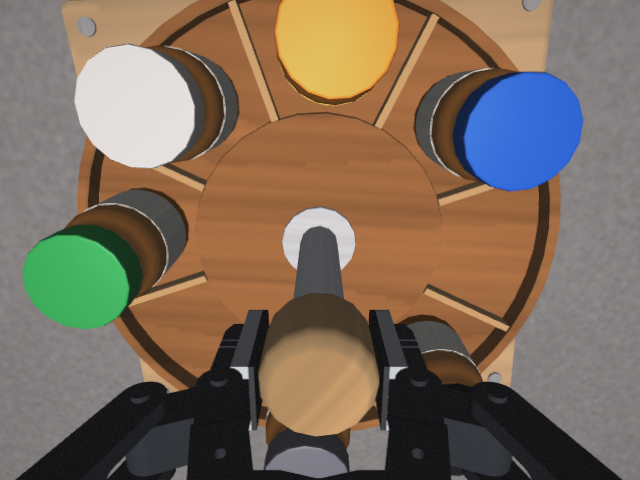

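View pics/sz_b.png

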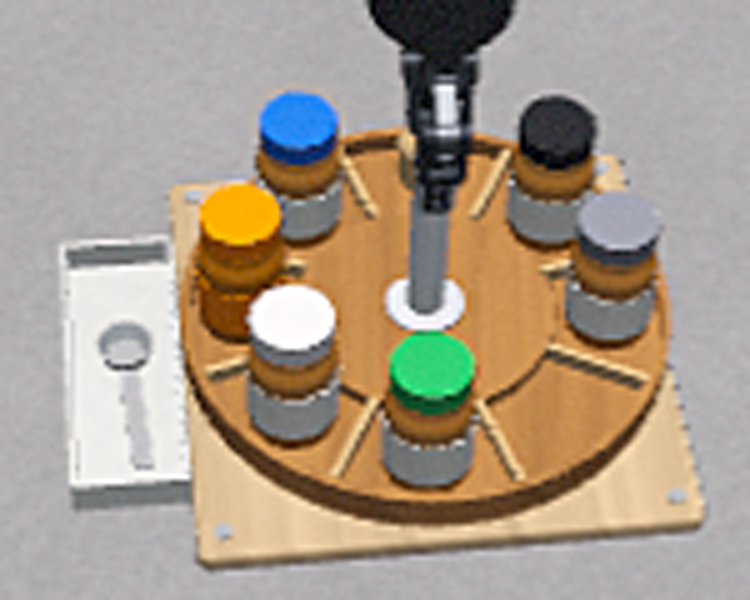

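View pics/tz_b.png

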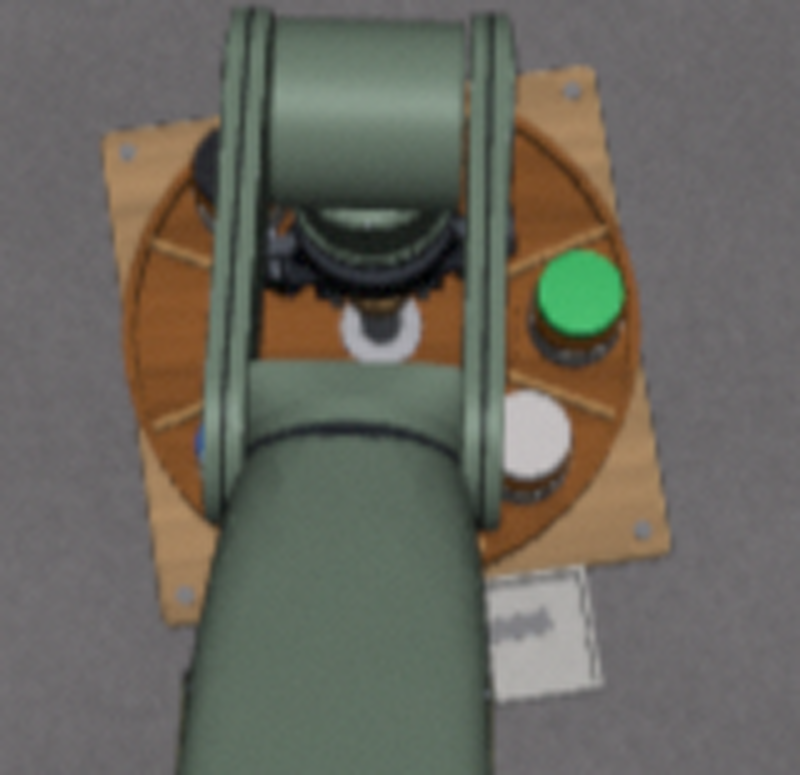

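```bash
python3 - <<'E'
from h import *
T=lambda a,o:(np.array(a,float)+.5)/5-.5+o
P=onz("side",T([(242,214),(299,127),(293,318),(432,366),(557,132),(618,226)],[250,195]),.123)
f=lambda a:np.r_[P[:,0]-a[0]-.104*np.cos(a[2]+np.array([0,-1,1,2,-3,-4])*np.pi/4),P[:,1]-a[1]-.104*np.sin(a[2]+np.array([0,-1,1,2,-3,-4])*np.pi/4)]
s=least_squares(f,[.56,.03,3.1]);print(s.x,np.degrees(s.x[2]),s.fun.round(4))
d=np.load('b.npz');o,M=wristpose(dict(ee_pos=d['p'],tcp_rot=d['r']))
q=onz('wrist',[(86,26),(532,2),(494,380)],.0185,o,M);print(q)
for v in (q[0]-q[1],q[1]-q[2]):print(np.degrees(np.arctan2(v[1],v[0])))
print((q[0]+q[2])/2)
L=onz('wrist',[(336,39),(522,131),(135,106),(79,277)],.123,o,M)
i=np.array([0,-1,1,2])
f=lambda a:np.r_[L[:,0]-a[0]-.104*np.cos(a[2]+i*np.pi/4),L[:,1]-a[1]-.104*np.sin(a[2]+i*np.pi/4)]
s=least_squares(f,[.56,.03,3.1]);print(s.x,np.degrees(s.x[2]),s.fun.round(4))
E
```

```text
[0.5641848  0.02497683 3.08881711] 176.9761838569324 [ 0.0013 -0.0005  0.0012  0.001  -0.0018 -0.0012  0.0021 -0.0036  0.002
  0.002  -0.0026 -0.    ]
[[ 0.44604275 -0.10255746]
 [ 0.4283165   0.1480363 ]
 [ 0.67894612  0.16610631]]
-85.95380658398823
-175.8761978349077
[0.56249444 0.03177443]
[0.56096044 0.03196293 3.09724522] 177.45907938672065 [ 0.0025 -0.0007 -0.     -0.0017 -0.0006 -0.0007 -0.0003  0.0017]
```

send_rows(
  series=[
    [0,0,0,0,0,0.5,0.01],
    [0,0,0,0,0,1,0.01],
    [0,0,0,0,0,1,0.01],
    [0,0,0,0,0,1,0.01],
    [0,0,0,0,0,1,0.01],
    [0,0,0,0,0,1,0.01],
    [0,0,0,0,0,0.7,0.01],
    [0,0,0,0,0,0.3,0.01],
    [0,0,0,0,0,0,0.01],
    [0,0,0,0,0,0,0.01],
  ],
)

```text
t: 12.22
ee_pos: [0.5618, 0.0314, 0.2236]
tcp_rot: [-0.0, -0.068, 0.998, -0.0]
ft_force: [-4.0, -0.9, 6.6]
opening: 0.0371
```

```bash
python3 ck.py c; python3 - <<'E'
from h import *
for c in("wrist","side"):
    for n in("jar_orange","tray_middle","knob_grip"):print(c,n,arm.pinpoint(n,c)[:1])
E
```

```text
12.2167 [0.56176426 0.03138653 0.22357163] [-4.04 -0.86  6.56] [ 0.018  0.506 -0.001] 0.037063310769999386 [-0.098  0.259  1.652 -0.     1.231 -1.805]
tooly deg 97.79415975768087 z [-9.45712390e-04 -2.95942379e-04 -9.99999509e-01]
wrist jar_orange [{'position': [0.4597, 0.0241, 0.037], 'confidence': 0.96}]
wrist tray_middle []
wrist knob_grip [{'position': [0.559, 0.0297, 0.1706], 'confidence': 0.72}]
side jar_orange [{'position': [0.3579, 0.3966, -0.0035], 'confidence': 0.68}]
side tray_middle [{'position': [0.389, 0.0191, -0.0015], 'confidence': 0.91}]
side knob_grip [{'position': [0.5624, 0.0282, 0.1692], 'confidence': 0.57}]
```

View pics/wrist_c.png

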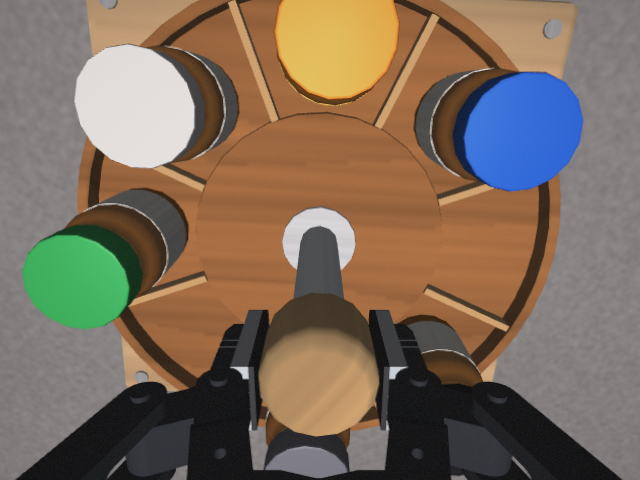

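View pics/sz_c.png

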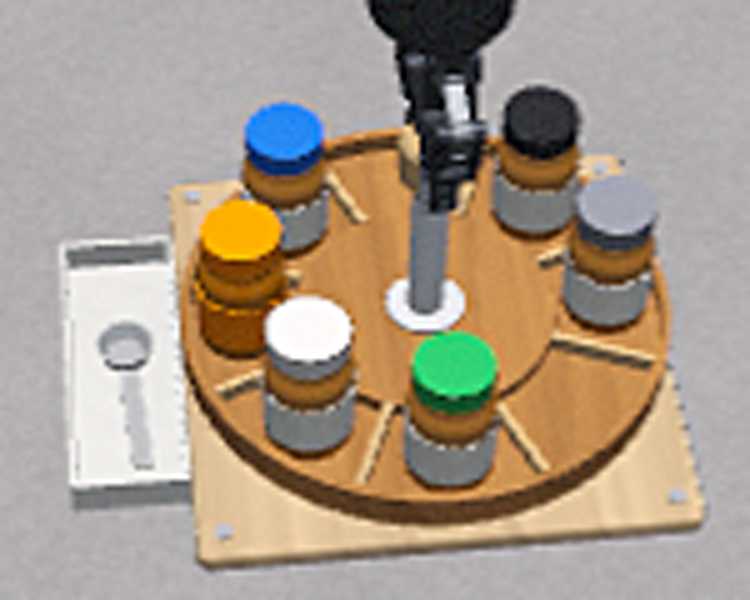

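```bash
python3 - <<'E'
from h import *
d=np.load('c.npz');o,M=wristpose(dict(ee_pos=d['p'],tcp_rot=d['r']))
q=onz('wrist',[(109,1),(552,28),(141,378)],.0185,o,M)
c=(q[1]+q[2])/2
for v in (q[0]-q[1],q[0]-q[2]):print('edge',np.degrees(np.arctan2(v[1],v[0])))
print('ctr',c)
L=onz('wrist',[(336,39),(522,131),(135,106),(79,277)],.123,o,M);i=np.array([0,-1,1,2])
f=lambda a:np.r_[L[:,0]-a[0]-.104*np.cos(a[2]+i*np.pi/4),L[:,1]-a[1]-.104*np.sin(a[2]+i*np.pi/4)]
s=least_squares(f,[.56,.03,3.1]);print(s.x[:2],np.degrees(s.x[2])%360,s.fun.round(4))
T=lambda a,o:(np.array(a,float)+.5)/5-.5+o
P=onz("side",T([(241,230),(284,138),(308,329),(455,368),(541,120),(616,210)],[250,195]),.123)
i=np.array([0,-1,1,2,-3,-4])
f=lambda a:np.r_[P[:,0]-a[0]-.104*np.cos(a[2]+i*np.pi/4),P[:,1]-a[1]-.104*np.sin(a[2]+i*np.pi/4)]
s=least_squares(f,[.56,.03,3.1]);print('side',s.x[:2],np.degrees(s.x[2])%360,s.fun.round(4))
E
```

```text
edge -85.35782658215363
edge -175.87968795869895
ctr [0.56217859 0.03188936]
[0.56097986 0.03186022] 183.93550421346808 [ 0.0025 -0.0006  0.     -0.0019 -0.0004 -0.0008 -0.0003  0.0015]
side [0.56396551 0.02505377] 183.65105309829622 [ 0.0009 -0.0004  0.0006  0.001  -0.0012 -0.0008  0.0023 -0.0036  0.0027
  0.0003 -0.0014 -0.0003]
```

send_rows(
  series=[
    [0,0,0,0,0,0.15,0.01],
    [0,0,0,0,0,0.15,0.01],
    [0,0,0,0,0,0,0.01],
    [0,0,0,0,0,0,0.01],
    [0,0,0,0,0,0,0.01],
    [0,0,0,0,0,0,0.01],
  ],
)

```text
t: 13.17
ee_pos: [0.5618, 0.0314, 0.2236]
tcp_rot: [-0.0, -0.071, 0.998, -0.0]
ft_force: [-3.8, -1.8, 7.0]
opening: 0.0367
```

```bash
python3 - <<'E'
from bench import arm
s=arm.observe();print(s['t'],s['ft_force'],s['opening'],s['tcp_rot'],s['joint_vel'].round(4))
print(arm.sign_off())
E
```

```text
13.1667 [-3.84177666 -1.77117085  7.02005413] 0.03670230715765451 [-4.99461626e-04 -7.05776567e-02  9.97506158e-01 -1.01698583e-04] [-0.     -0.0008 -0.0008 -0.0003 -0.0009 -0.0016]
the job is handed in; nothing more can be done
None
```

The orange-lidded jar now stands at the front over the middle of the catch tray, and the gripper is still holding the knob. I turned the carousel about 174° anticlockwise at no more than 30°/s and handed the job in at about 13 s.

- **Alignment:** the front lies at about 184.2° in the world frame. Before a last 0.3° nudge, the jar read 184.1° from the tool's turn, 183.9° from the wrist camera and 183.7° from the side camera. That puts it within about half a degree, or 1 mm; I took no picture after the nudge.
- **Grip:** the wrist picture showed no change between deck and gripper through the turn, so the knob did not slip. At hand-in the opening was 36.7 mm and the wrist force about 8 N.
- **Jars:** all six were upright in their pockets in the last pictures, and the gripper stayed above the lids. The scoop still lay in the tray.
- **Disagreements:**
  - The cameras' estimates of the carousel's axis differed by up to 7 mm. I gripped by the wrist camera.
  - The last side-camera network search for the orange jar gave a clearly wrong position at (0.358, 0.397). I ignored it because the pictures and the wrist search placed the jar at the front.
  - I did not re-measure the bystanders away from the station.

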